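# Push the row of spacer blocks home and swing the keeper shut

### The job

Push the row of four aluminium spacer blocks along its channel as one train, fully home against the end stop, so that no gaps remain. Then push the keeper arm round with a fingertip until it is fully shut, square across the channel behind the last block. Only push: pick nothing up, keep the blocks flat in the channel, leave the things around the fixture where they are, and take the hand away at the end.

Things in the scene. Friction and masses are not known exactly. Their poses are not given: they have to be found in the camera images.
- rail: dark steel channel fixed to the desk, 250x64 mm. Origin: centre of underside. x along the lane to the end stop, y across towards the keeper's pivot, z up. Base 8 mm thick; lane walls reach 18 mm above the desk, inner faces 36 mm apart, outer 46; lane open at the tail (x = -125 mm). End stop: 46 mm wide, face at x = +111 mm, top 42 mm above the desk
- block_1: aluminium spacer block nearest the stop: 34 mm cube, screw head on top (13 mm wide, 4 high), about 0.11 kg, loose in the lane. Origin: centre of underside, 8 mm above the desk; axes as the rail's. Home: rail x = +94 mm. The row of four (gaps 0.5 mm) starts 45 to 85 mm short of home and slides at 1 to 4 N; more force means it is at the stop
- block_2: second spacer block of the row, the same as block_1; home at rail x = +60 mm
- block_3: third spacer block of the row, the same as block_1; home at rail x = +26 mm
- block_4: last spacer block of the row, the same as block_1, farthest from the end stop; home at rail x = -8 mm, its rear face then at rail x = -25 mm. The rear face reaches to 42 mm above the desk, 24 mm clear above the lane walls
- keeper (a joint): keeper arm angle, rad: 0 = shut (firm limit), arm along the rail's -y, square across the lane; grows clockwise seen from above as it opens; at 1.57 the arm lies beside the channel and points to the rail's -x. Limit 2.1, starts at 1.65 to 2.0. Stays where left, 0.03 N m to turn. Shut, it stands 3 mm behind the last block of a row that is home
- keeper_hinge (a point): point on the keeper's vertical axis, rail x = -34, y = +40 mm, at the arm's underside, 21.5 mm above the desk. The keeper is a flat bare steel bar 12 mm wide that reaches 66 mm from the axis; bar top 35.5 mm above the desk, pivot cap 40 mm
- keeper_tab (a point): middle of the raised tab at the keeper's free end, 53 mm from the hinge axis, 35.5 mm above the desk; the tab is 12 mm thick, spans 40 to 66 mm from the axis and 21.5 to 49.5 mm above the desk; push on its flat side
- flux_jar: small jar with black screw lid, 45 mm across, 42 mm high, stands loose beside the channel; leave alone. Origin: centre of its underside.
- hex_keys: hex keys in a holder, 32x99x21 mm, lie loose beside the channel; leave alone. Origin: centre of the underside.
- tape_roll: roll of masking tape, 84 mm across, 26 mm high, lies loose near the end stop; leave alone. Origin: centre of its underside.
- tweezers: tweezers, 122x15x10 mm, lie loose at the front right; leave alone. Origin: centre of the underside.
- drill_box: drill bit box, 79x105x54 mm, stands loose at the back left; leave alone. Origin: centre of its underside.
There are look-alikes about, which are no part of the job. What is shaped like the block_3 but purple is not meant.

How it is judged:
On the way, in this order (a step that is already met when the one before it is completed fails the run):
1. all four blocks are pushed home in one row against the end stop, the keeper still open (x of block_1 in the frame of rail above 0.09 m and x of block_2 in the frame of rail above 0.056 m and x of block_3 in the frame of rail above 0.022 m and x of block_4 in the frame of rail above -0.012 m and value of joint keeper above 0.15 rad), for 0.2 s.
2. the keeper is swung shut (value of joint keeper below 0.07 rad), for 0.2 s.
At the end, for the whole second after the job is handed in: Every block lies flat in the channel, at rest, within 4 mm of its home place along the channel (row tight against the end stop) and within 5 mm of the lane's centre line, and the keeper is within 0.07 rad of shut (x of block_1 in the frame of rail above 0.09 m and x of block_2 in the frame of rail above 0.056 m and x of block_3 in the frame of rail above 0.022 m and x of block_4 in the frame of rail above -0.012 m and y of block_1 in the frame of rail between -0.005 and 0.005 m and z of each of block_1, block_2, block_3, block_4 in the frame of rail below 0.012 m and linear speed of each of block_1, block_2, block_3, block_4 below 0.01 m/s and y of block_2 in the frame of rail between -0.005 and 0.005 m and y of block_3 in the frame of rail between -0.005 and 0.005 m and y of block_4 in the frame of rail between -0.005 and 0.005 m and value of joint keeper below 0.07 rad); the robot touches nothing.
It fails at once if a block is lifted (6 mm or more above the channel floor) or tipped by more than 0.25 rad (z of any of block_1, block_2, block_3, block_4 in the frame of rail above 0.014 m or angle between any of block_1, block_2, block_3, block_4's own z axis and vertical above 0.25 rad).
It fails at once if a thing around the fixture is moved by more than 25 mm (distance of any of flux_jar, hex_keys, tape_roll, tweezers, drill_box from where it was at the start of the episode above 0.025 m).
It also fails if it takes over 48 s, if anything falls off the work surface, if the arm or the gripper's body presses on something with over 40 N, if the wrist force passes 120 N, or if a joint passes its speed limit or range.

### The arm

A 7-joint arm with a two-finger parallel gripper is mounted at the origin on a cart in front of the work surface, level with it; the furniture and walls round the work are solid. World frame = base frame: x ahead of the robot, y to its left, z up, the work surface at z = 0. Lengths are in m, angles in rad, forces in N, time in s.
With the tool pointing down it reaches from about 0.4 to 0.75 m from the base axis. Payload 19.5 kg.
Tool frame: the origin (TCP) lies midway between the tips of the shut fingers; the grasp point (between the pads) lies arm.grasp_offset behind it (arm.grasp_offset is the distance from the TCP to the grasp point, in m); z points along the fingers, y is the line along which they close (so a half turn about z gives the same grasp; the last joint's range is limited). The gripper opens to 85 mm and grips with 20 to 120 N. Pads are 22 mm wide; open, the fingers measure 114 mm over their backs; the gripper's body (76 mm by 85 mm) begins 54 mm behind the grasp point. The pads swing forward as they close: fully open they stand 13 mm farther back than shut.
Start: joints at [-1.274, 0.707, -0.028, 1.485, 0.022, 0.951, -0.075], TCP at [0.191, 0.542, 0.231] pointing down, gripper open.
Joint ranges: [-2.71, 2.71], [-0.32, 2.16], [-1.57, 1.52], [0, 2.45], [-1.46, 4.6], [0, 2.02], [-2.83, 2.83]. Speed limits (rad/s): [1.89, 1.89, 2.57, 2.57, 3.01, 3.01, 3.01].

### API

Orientations are given as [roll, pitch, yaw] about the fixed x, y, z axes, in that order (R = Rz(yaw) Ry(pitch) Rx(roll)).
In Python, from station import arm gives the robot as it stands.
- The arm moves only by the tool servo_tool, never from a script. Its argument "increments" is a list of rows, each a list of 2 entries, a list of its own where there are three numbers: the shift along the tool's x, y, z in mm, then the turn, a rotation vector about the tool's x, y, z in rad. In form: [[[dx, dy, dz], [rx, ry, rz]], ...]. A call has 1 to 10 rows; each row shifts and turns the commanded pose from where the row before left it, along the tool's axes as they then stand; what a row does not reach is not made up. A row lasts 1/8 s, in which the tool goes at most 62.5 mm and 10.7 degrees, less where a joint would pass 70% of its speed; a pose out of reach is approached as far as the arm can. A call with a gripper value outside its range is refused whole. "hand" is the closure, from -1 (fully open) to 1 (shut), set as the call begins (left out, the last holds). The fingers move at their own pace and stop on an object; "grip_force" is the grip in N (left out, the last holds). Time passes only in rows, so rows that do not move let the fingers close. It gives the time, the measured TCP pose, the force, the opening and the grip force at its end, in the units of the state.
- arm.read_state(): the state, without advancing time (a new reading comes with each control period).
- arm.capture(name): name is "scene" or "top"; returns a dict with "color" (480x640x3 uint8, blue, green, red), "range_z" (480x640 float32, m along the optical axis (not along the pixel's ray), 0 where there is no reading), "mtx" (3x3 intrinsics, pixels), "k1" (the pictures are not rectified: a ray, as slopes to the right and down, at radius r is drawn at 1 + k1 r^2 times it, then the intrinsics apply), "R" (3x3) and "t" (3): a world point X has camera coordinates R X + t. Camera axes: x right, y down, z forward; pixel columns grow to the right and rows downward; lengths in m; the calibration is good to about 2 mm. A picture is of the moment at which its call begins.
- arm.close_job(): hands the job in; it is judged then, once.
The state is a dict: "time": time; "joint_pos": joint angles; "qd": joint speeds; "joint_efforts": joint torques, N m; "tool_pos": TCP position; "orientation": TCP orientation; "contact_force": force on the tool from outside, world axes, zero at the start; "wrist_torque": the same for the moment, N m; "finger_gap": opening from 0.0 (shut) to 1.0 (fully open); "grip_force": force on a finger pad.
Only numpy, scipy, OpenCV 4.12 (cv2) and the standard library are available. Lean on these libraries where they do the work, as an engineer would, in place of code of your own. Each camera call takes 0.05 s, during which the arm holds its last target. There are 200 camera calls.

## Working session

There is one attempt and no reset: what is moved stays moved. The work goes in short steps, Python scripts to look and compute and a tool call to move; the robot and the scene stay as the last step left them, time stands still between calls to the robot, and variables do not carry over. Pictures are saved under pics/ and viewed, at most 10 in all, crops included, and the job is handed in when it is done.

Besides the shell and the picture viewer there is one more tool, called after "Emit:" as name([rows], argument=value, ...), one row to a line, values as JSON. servo_tool: Moves the arm, as the interface text tells. Its arguments: {"type":"object","properties":{"increments":{"type":"array"},"hand":{"type":"number"},"grip_force":{"type":"number"}},"required":["increments"]}

```bash
mkdir -p pics
cat > h.py <<'E'
import numpy as np, cv2, pickle
from station import arm
def shot(n,f):
    c=arm.capture(n); cv2.imwrite(f'pics/{f}.png',c['color']); pickle.dump(c,open(f'{f}.pkl','wb')); return c
def ray(c,u,v):
    K=np.array(c['mtx']);p=cv2.undistortPoints(np.array([[[u,v]]],float),K,np.array([c['k1'],0,0,0,0.]))[0,0]
    return np.array([p[0],p[1],1.])
def atz(c,u,v,z):
    R=np.array(c['R']);d=R.T@ray(c,u,v);o=-R.T@np.array(c['t']);return o+d*(z-o[2])/d[2]
def dep(c,u,v):
    R=np.array(c['R']);return R.T@(ray(c,u,v)*c['range_z'][v,u]-np.array(c['t']))
E
python3 - <<'E'
from h import *
for n in('scene','top'):
    c=shot(n,n+'0'); print(n,-np.array(c['R']).T@c['t'],c['k1'])
s=arm.read_state();print(s['time'],s['tool_pos'],s['orientation'],s['contact_force'],arm.grasp_offset)
E
```

```text
scene [-0.22040316 -1.31119658  0.74147246] -0.024066006547234148
top [0.26001304 0.06275939 1.4634126 ] 0.013225860260843943
0.1 [0.19101718 0.5420811  0.23087586] [-3.14056055e+00  2.41453778e-05  2.80279210e+00] [-0.5083174   0.34263147  0.5333117 ] 0.0187
```

View pics/top0.png

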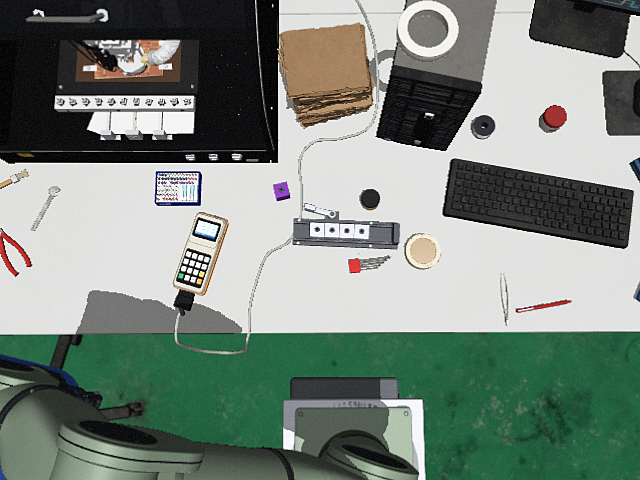

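View pics/scene0.png

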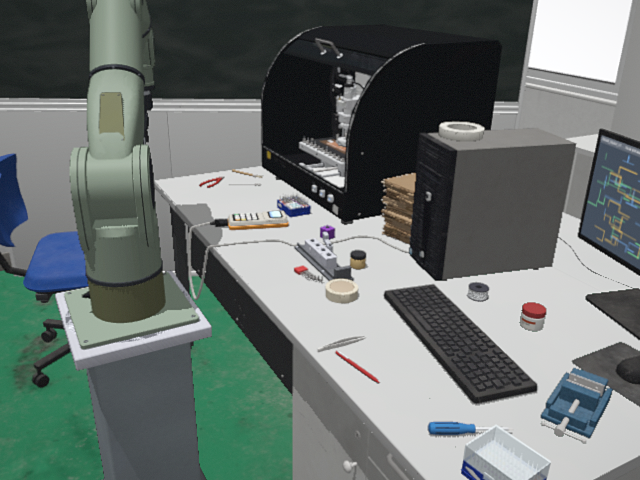

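The top view shows the rail at about (345,233) with the stop at its right end. The four white-topped blocks are at (317..361,230), the open keeper is at (320,211), and the purple look-alike is off the rail at (281,190). I'll enlarge this area.

Run:
```python
from h import *
c=pickle.load(open('top0.pkl','rb'))
im=c['color'][175:285,270:430]; cv2.imwrite('pics/crop.png',cv2.resize(im,None,fx=5,fy=5,interpolation=cv2.INTER_CUBIC))
for u,v in((281,190),(345,233),(317,230),(361,230)):print(u,v,dep(c,u,v))
```

```text
281 190 [0.63374546 0.16346087 0.03876379]
345 233 [0.5291422  0.01356467 0.04265738]
317 230 [0.53528035 0.07856779 0.04892911]
361 230 [ 0.53596801 -0.02368259  0.04333055]
```

View pics/crop.png

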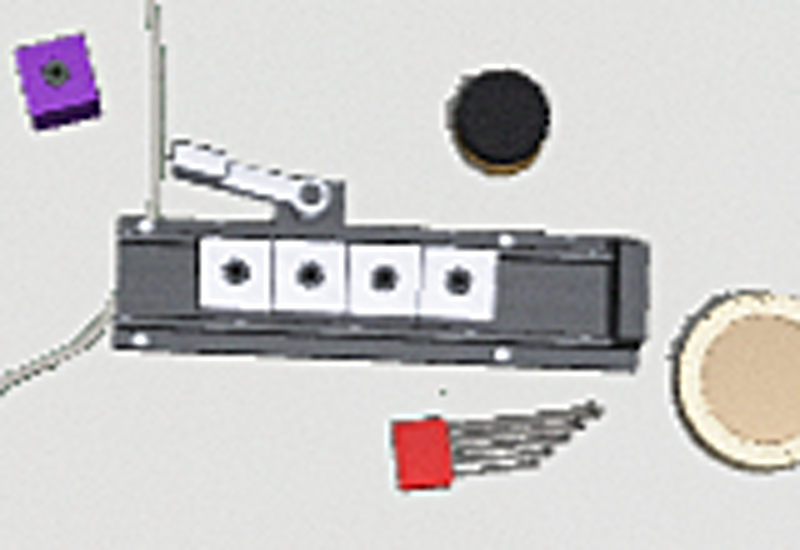

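The crop shows the four screw heads at (236,271), (311,274), (385,278) and (459,281). The pivot cap is at (312,195), the tab top around (200,158), and the stop at x≈615-650. The four grey blocks in the lane are the ones meant; the purple one at (58,80) is not.

Run:
```python
from h import *
c=pickle.load(open('top0.pkl','rb'))
f=lambda x,y,z:atz(c,270+(x+.5)/5-.5,175+(y+.5)/5-.5,z)
S=np.array([f(236,271,.046),f(311,274,.046),f(385,278,.046),f(459,281,.046)])
print(S)
d=S[3]-S[0];yaw=np.arctan2(d[1],d[0]);print('yaw',yaw,np.linalg.norm(d))
X=np.array([np.cos(yaw),np.sin(yaw),0]);Y=np.array([-X[1],X[0],0])
H=f(312,195,.04)
O1=H+.034*X-.04*Y
m=S.mean(0)
print('hinge',H,'origin',O1,'lane y of blocks',(m-O1)@Y,'blocks x',(S-O1)@X)
for n,x,y,z in(('stop tl',617,237,.042),('stop tr',650,243,.042),('stop br',645,340,.042),('stop bl',612,335,.042),('tail t',118,217,.018),('tail b',113,348,.008),('base br',637,370,.008),('tab',200,158,.0495),('tabend',172,150,.0495),('b4 rear t',202,238,.042),('b4 rear b',200,307,.042),('purple',58,72,.04),('red',420,455,.02),('jar',500,110,.042)):
    p=f(x,y,z); print(n,p.round(4),((p-O1)@X).round(4),((p-O1)@Y).round(4))
    if n=='tab': q=p-H;a=np.arctan2(q@Y,q@X);print('keeper ang',-np.pi/2-a, 'mod',(-np.pi/2-a)%(2*np.pi))
```

```text
[[ 0.53869043  0.07905967  0.046     ]
 [ 0.53713461  0.04423957  0.046     ]
 [ 0.53510806  0.0099028   0.046     ]
 [ 0.53355485 -0.02442114  0.046     ]]
yaw -1.6203839934189608 0.10360817396279351
hinge [0.57600326 0.04346598 0.04      ] origin [0.53436713 0.01149046 0.04      ] lane y of blocks 0.0009742517294015124 blocks x [-0.06770045 -0.03284602  0.00154899  0.03590773]
stop tl [ 0.5549 -0.0987  0.042 ] 0.109 0.026
stop tr [ 0.552 -0.114  0.042] 0.1244 0.0238
stop br [ 0.5061 -0.1105  0.042 ] 0.1232 -0.0222
stop bl [ 0.5085 -0.0953  0.042 ] 0.1079 -0.0205
tail t [0.5706 0.1354 0.018 ] -0.1255 0.03
tail b [0.5091 0.138  0.008 ] -0.1251 -0.0315
base br [ 0.4976 -0.1105  0.008 ] 0.1237 -0.0307
tab [0.5918 0.0957 0.0495] -0.087 0.0531
keeper ang -4.469129340951925 mod 1.8140559662276612
tabend [0.5956 0.1088 0.0495] -0.1002 0.0564
b4 rear t [0.5552 0.0949 0.042 ] -0.0844 0.0167
b4 rear b [0.5225 0.0959 0.042 ] -0.0837 -0.016
purple [0.6358 0.1629 0.04  ] -0.1563 0.0939
red [ 0.4557 -0.0066  0.02  ] 0.0219 -0.0776
jar [ 0.6161 -0.0451  0.042 ] 0.0525 0.0844
```

```bash
cat >> h.py <<'E'
from scipy.spatial.transform import Rotation as Rn
YAW=-1.6204; X=np.array([np.cos(YAW),np.sin(YAW),0]);Y=np.array([-X[1],X[0],0]);O=np.array([.5351,.0118,0])+.0003*Y
def rail(x,y,z): return O+x*X+y*Y+np.array([0,0,z])
def plan(p,yaw,n):
    s=arm.read_state();a=np.array(s['tool_pos']);R0=Rn.from_euler('xyz',s['orientation']);R1=Rn.from_euler('xyz',[np.pi,0,yaw])
    w=(R0.inv()*R1).as_rotvec()/n;R=R0;d=(np.array(p)-a)/n*1000;out=[]
    for i in range(n): out.append([R.inv().apply(d).round(1).tolist(),w.round(4).tolist()]);R=R*Rn.from_rotvec(w)
    print(out)
def st():
    s=arm.read_state();p=np.array(s['tool_pos'])-O;f=np.array(s['contact_force']);print(round(s['time'],2),'rail',(1000*np.array([p@X,p@Y,p[2]])).round(1),'rpy',np.round(s['orientation'],3),'F',[round(f@X,1),round(f@Y,1),round(f[2],1)],'gap',s['finger_gap'],'q',np.round(s['joint_pos'],2))
E
python3 - <<'E'
from h import *
plan(rail(-.110,0,.12),1.5212,10)
st()
E
```

```text
[[[-47.0, -28.0, 11.1], [-0.0001, 0.0001, 0.1282]], [[-50.2, -21.8, 11.1], [-0.0001, 0.0001, 0.1282]], [[-52.5, -15.2, 11.1], [-0.0001, 0.0001, 0.1282]], [[-54.0, -8.4, 11.1], [-0.0001, 0.0001, 0.1282]], [[-54.7, -1.4, 11.1], [-0.0001, 0.0001, 0.1282]], [[-54.4, 5.6, 11.1], [-0.0001, 0.0001, 0.1282]], [[-53.2, 12.5, 11.1], [-0.0001, 0.0001, 0.1282]], [[-51.2, 19.2, 11.1], [-0.0001, 0.0001, 0.1282]], [[-48.3, 25.6, 11.1], [-0.0001, 0.0001, 0.1282]], [[-44.7, 31.6, 11.1], [-0.0001, 0.0001, 0.1282]]]
0.1 rail [-512.6 -370.3  230.9] rpy [-3.141  0.     2.803] F [np.float64(-0.3), np.float64(-0.5), np.float64(0.5)] gap 0.999467212536564 q [-1.27  0.71 -0.03  1.48  0.02  0.95 -0.08]
```

Emit:
servo_tool([
  [[-47, -28, 11], [0, 0, 0.128]],
  [[-50, -22, 11], [0, 0, 0.128]],
  [[-52.5, -15, 11], [0, 0, 0.128]],
  [[-54, -8.5, 11], [0, 0, 0.128]],
  [[-54.5, -1.5, 11], [0, 0, 0.128]],
  [[-54.5, 5.5, 11], [0, 0, 0.128]],
  [[-53, 12.5, 11], [0, 0, 0.128]],
  [[-51, 19, 11], [0, 0, 0.128]],
  [[-48, 25.5, 11], [0, 0, 0.128]],
  [[-44.5, 31.5, 11], [0, 0, 0.128]],
], hand=1)

```text
time: 1.35
tool_pos: [0.5409, 0.1214, 0.1208]
orientation: [-3.141, -0.0, 1.519]
contact_force: [0.7, 0.9, 0.8]
finger_gap: -0.003
grip_force: 0.0
```

Run:
```python
from h import *
st();plan(rail(-.110,0,.08),1.5212,4)
```

```text
1.35 rail [-1.097e+02  1.000e-01  1.208e+02] rpy [-3.141 -0.     1.519] F [np.float64(-0.9), np.float64(0.6), np.float64(0.8)] gap -0.0033882201030964775 q [-0.37  0.84  0.19  1.69 -0.24  0.63 -0.11]
[[[0.1, -0.0, 10.2], [-0.0001, -0.0, -0.0006]], [[0.1, -0.0, 10.2], [-0.0001, -0.0, -0.0006]], [[0.1, -0.0, 10.2], [-0.0001, -0.0, -0.0006]], [[0.1, -0.0, 10.2], [-0.0001, -0.0, -0.0006]]]
```

Emit:
servo_tool([
  [[0, 0, 30], [0, 0, 0]],
  [[0, 0, 30], [0, 0, 0]],
  [[0, 0, 20], [0, 0, 0]],
  [[0, 0, 10], [0, 0, 0]],
  [[0, 0, 7], [0, 0, 0]],
  [[0, 0, 0], [0, 0, 0]],
])

```text
time: 2.1
tool_pos: [0.5401, 0.1228, 0.0244]
orientation: [-3.142, 0.0, 1.523]
contact_force: [0.4, -0.4, 0.5]
finger_gap: -0.003
grip_force: 0.0
```

Run:
```python
from h import *
st();c=shot('scene','s1');im=c['color'][210:310,270:400]; cv2.imwrite('pics/s1c.png',cv2.resize(im,None,fx=6,fy=6,interpolation=cv2.INTER_CUBIC))
```

```text
2.1 rail [-111.1   -0.8   24.4] rpy [-3.142  0.     1.523] F [np.float64(0.4), np.float64(0.4), np.float64(0.5)] gap -0.002584253290540445 q [-0.35  1.    0.13  1.74 -0.27  0.42 -0.08]
```

View pics/s1c.png

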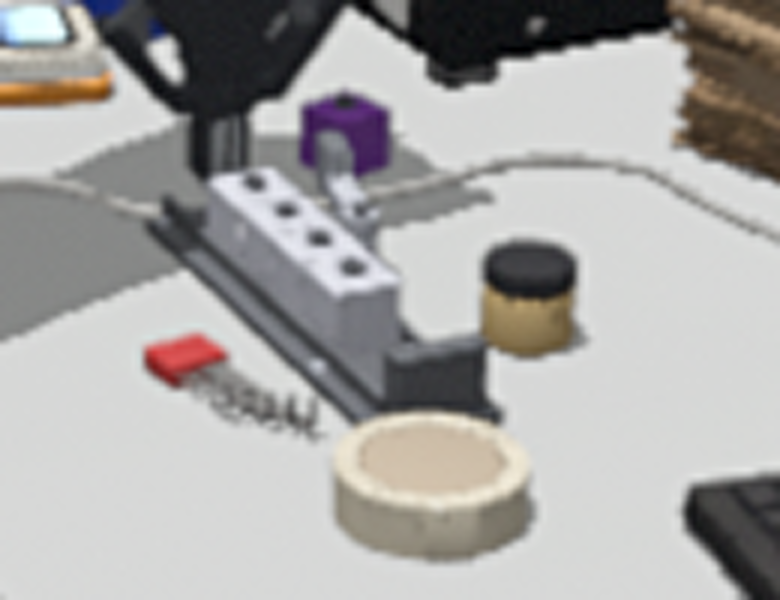

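The fingers (crop (220,140)) stand in the lane behind block_4, and the keeper tab at (335,155) is clear. I'll push along rail +x, which is tool −x.

Emit:
servo_tool([
  [[-8, 0, 0], [0, 0, 0]],
  [[-6, 0, 0], [0, 0, 0]],
  [[-6, 0, 0], [0, 0, 0]],
  [[-6, 0, 0], [0, 0, 0]],
  [[-6, 0, 0], [0, 0, 0]],
  [[-6, 0, 0], [0, 0, 0]],
  [[-6, 0, 0], [0, 0, 0]],
  [[-6, 0, 0], [0, 0, 0]],
  [[-6, 0, 0], [0, 0, 0]],
  [[-6, 0, 0], [0, 0, 0]],
])

```text
time: 3.4
tool_pos: [0.537, 0.0605, 0.0243]
orientation: [-3.142, 0.0, 1.523]
contact_force: [0.7, 3.4, 2.1]
finger_gap: 0.002
grip_force: 1.8
```

Emit:
servo_tool([
  [[-3, 0, 0], [0, 0, 0]],
  [[-2, 0, 0], [0, 0, 0]],
  [[0, 0, 0], [0, 0, 0]],
])

```text
time: 3.78
tool_pos: [0.5368, 0.0556, 0.0242]
orientation: [-3.141, 0.0, 1.523]
contact_force: [-0.3, 0.2, 0.1]
finger_gap: 0.002
grip_force: 0.1
```

```bash
python3 -c "
from h import *
st()"
```

```text
3.77 rail [-43.8  -0.8  24.2] rpy [-3.141  0.     1.523] F [np.float64(-0.2), np.float64(-0.3), np.float64(0.1)] gap 0.002455401355916481 q [-0.22  0.99  0.1   1.79 -0.23  0.38  0.01]
```

Emit:
servo_tool([
  [[-2, 0, 0], [0, 0, 0]],
  [[-2, 0, 0], [0, 0, 0]],
  [[-1, 0, 0], [0, 0, 0]],
  [[-1, 0, 0], [0, 0, 0]],
])

```text
time: 4.28
tool_pos: [0.5365, 0.0498, 0.0243]
orientation: [-3.141, 0.0, 1.523]
contact_force: [0.2, 1.0, -1.0]
finger_gap: 0.001
grip_force: 0.9
```

Emit:
servo_tool([
  [[-1, 0, 0], [0, 0, 0]],
  [[-0.5, 0, 0], [0, 0, 0]],
])

```text
time: 4.53
tool_pos: [0.5365, 0.0491, 0.0243]
orientation: [-3.141, -0.001, 1.523]
contact_force: [-0.2, 7.9, -1.1]
finger_gap: -0.0
grip_force: 4.0
```

Emit:
servo_tool([
  [[-0.5, 0, 0], [0, 0, 0]],
  [[-0.5, 0, 0], [0, 0, 0]],
])

```text
time: 4.78
tool_pos: [0.5365, 0.049, 0.0243]
orientation: [3.142, -0.002, 1.524]
contact_force: [0.8, 13.3, -0.1]
finger_gap: -0.003
grip_force: 6.7
```

The force has risen to 13 N, so the row is at the stop. I'll back off and rise to check.

Emit:
servo_tool([
  [[0, 0, 0], [0, 0, 0]],
  [[0, 0, 0], [0, 0, 0]],
  [[5, 0, 0], [0, 0, 0]],
  [[15, 0, 0], [0, 0, 0]],
  [[10, 0, -20], [0, 0, 0]],
  [[0, 0, -35], [0, 0, 0]],
  [[0, 0, -35], [0, 0, 0]],
  [[55, 0, 0], [0, 0, 0]],
  [[55, 0, 0], [0, 0, 0]],
  [[0, 0, 0], [0, 0, 0]],
])

```text
time: 6.02
tool_pos: [0.5422, 0.1927, 0.114]
orientation: [-3.141, -0.002, 1.529]
contact_force: [-0.4, -1.5, -0.2]
finger_gap: -0.001
grip_force: 0.0
```

Run:
```python
from h import *
st();c=shot('top','top1')
im=c['color'][175:285,270:430]; cv2.imwrite('pics/crop1.png',cv2.resize(im,None,fx=5,fy=5,interpolation=cv2.INTER_CUBIC))
```

```text
6.03 rail [-181.    -2.2  114. ] rpy [-3.141e+00 -2.000e-03  1.529e+00] F [np.float64(1.5), np.float64(-0.3), np.float64(-0.2)] gap -0.0013021447944867276 q [-0.5   0.88  0.2   1.62 -0.25  0.67 -0.21]
```

View pics/crop1.png

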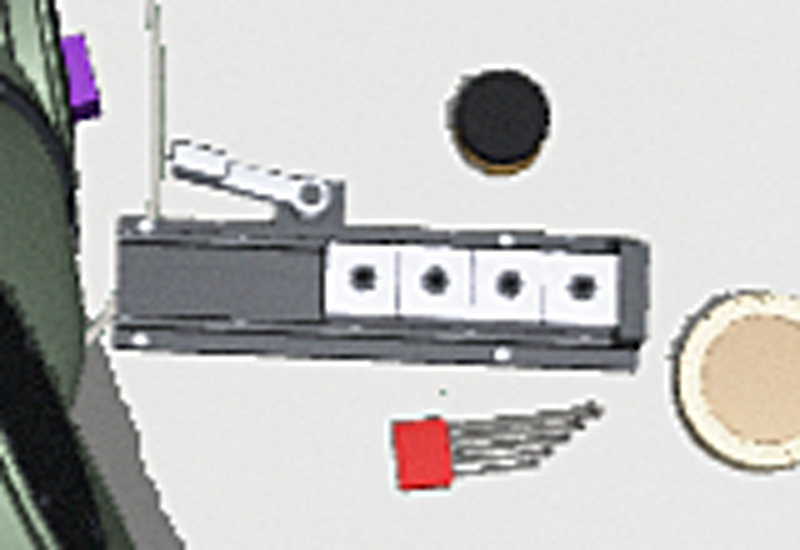

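The row is tight at the stop (crop x 325–617) and the keeper is unchanged, still open at about 1.81 rad. Next I'll go to the outer side of the tab.

Run:
```python
from h import *
plan(rail(-.0796,.0783,.114),-.29,10)
```

```text
[[[-9.9, 7.9, 0.0], [-0.0, 0.0, 0.1816]], [[-8.3, 9.6, 0.0], [-0.0, 0.0, 0.1816]], [[-6.4, 10.9, 0.0], [-0.0, 0.0, 0.1816]], [[-4.3, 11.9, 0.0], [-0.0, 0.0, 0.1816]], [[-2.1, 12.5, 0.0], [-0.0, 0.0, 0.1816]], [[0.2, 12.7, 0.0], [-0.0, 0.0, 0.1816]], [[2.5, 12.4, 0.0], [-0.0, 0.0, 0.1816]], [[4.7, 11.8, 0.0], [-0.0, 0.0, 0.1816]], [[6.7, 10.8, 0.0], [-0.0, 0.0, 0.1816]], [[8.6, 9.4, 0.0], [-0.0, 0.0, 0.1816]]]
```

Emit:
servo_tool([
  [[-10, 8, 0], [0, 0, 0.1815]],
  [[-8.5, 9.5, 0], [0, 0, 0.1815]],
  [[-6.5, 11, 0], [0, 0, 0.1815]],
  [[-4.5, 12, 0], [0, 0, 0.1815]],
  [[-2, 12.5, 0], [0, 0, 0.1815]],
  [[0, 12.5, 0], [0, 0, 0.1815]],
  [[2.5, 12.5, 0], [0, 0, 0.1815]],
  [[4.5, 12, 0], [0, 0, 0.1815]],
  [[6.5, 11, 0], [0, 0, 0.1815]],
  [[8.5, 9.5, 0], [0, 0, 0.1815]],
])

```text
time: 7.32
tool_pos: [0.6173, 0.0826, 0.1144]
orientation: [3.141, -0.0, -0.299]
contact_force: [-0.0, 0.1, 0.2]
finger_gap: 0.004
grip_force: 0.0
```

Emit:
servo_tool([
  [[0, 0, 0], [0, 0, 0]],
  [[0, 0, 20], [0, 0, 0]],
])

```text
time: 7.58
tool_pos: [0.6175, 0.0838, 0.0946]
orientation: [-3.141, -0.001, -0.288]
contact_force: [0.1, 0.5, -0.5]
finger_gap: -0.002
grip_force: 0.0
```

Run:
```python
from h import *
st();plan(rail(-.0796,.0783,.027),-.29,4)
```

```text
7.58 rail [-76.   78.4  94.6] rpy [-3.141e+00 -1.000e-03 -2.880e-01] F [np.float64(-0.5), np.float64(0.1), np.float64(-0.5)] gap -0.0019421904727537874 q [-0.48  1.06  0.68  1.45 -0.77  0.91 -1.42]
[[[-0.3, -0.8, 16.9], [-0.0002, -0.0004, 0.0005]], [[-0.3, -0.8, 16.9], [-0.0002, -0.0004, 0.0005]], [[-0.2, -0.9, 16.9], [-0.0002, -0.0004, 0.0005]], [[-0.2, -0.9, 16.9], [-0.0002, -0.0004, 0.0005]]]
```

Emit:
servo_tool([
  [[0, -2, 17], [0, 0, 0]],
  [[0, -1.5, 17], [0, 0, 0]],
  [[0, 0, 17], [0, 0, 0]],
  [[0, 0, 16.5], [0, 0, 0]],
  [[0, 0, 0], [0, 0, 0]],
])

```text
time: 8.2
tool_pos: [0.6176, 0.0867, 0.0255]
orientation: [3.141, 0.002, -0.292]
contact_force: [-0.9, -0.3, 0.9]
finger_gap: 0.001
grip_force: 0.0
```

Run:
```python
from h import *
st();c=shot('scene','s2');im=c['color'][210:310,270:400]; cv2.imwrite('pics/s2c.png',cv2.resize(im,None,fx=6,fy=6,interpolation=cv2.INTER_CUBIC))
# arc rows: hinge-centred, from contact offset 17, dtheta per row
h=np.array([-.0345,.0395])
for dth in(.15,):
    # tool frame: hinge relative to TCP = (-17 (push dir) , +53) in tool (x,y)
    H=np.array([-17.,53.]);a=-dth
    Rm=np.array([[np.cos(a),-np.sin(a)],[np.sin(a),np.cos(a)]])
    print(dth,H-Rm@H)
```

```text
8.2 rail [-78.9  78.4  25.5] rpy [ 3.141e+00  2.000e-03 -2.920e-01] F [np.float64(0.3), np.float64(-0.9), np.float64(0.9)] gap 0.0012504189608952736 q [-0.46  1.15  0.62  1.47 -0.83  0.8  -1.38]
0.15 [-8.1111127  -1.94531538]
```

View pics/s2c.png

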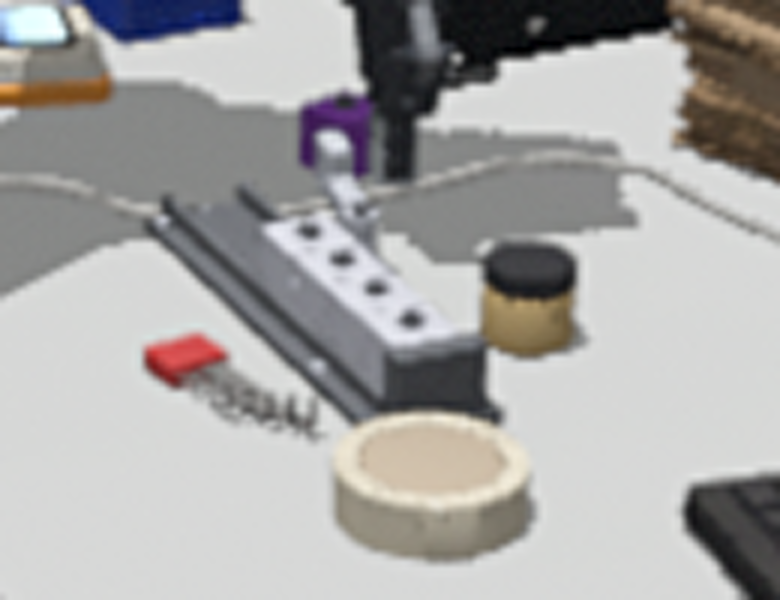

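The finger (crop (400,150)) stands outside the tab at (333,150). I'll close the gap, then follow the arc.

Emit:
servo_tool([
  [[-5, 0, 0], [0, 0, 0]],
  [[-5, 0, 0], [0, 0, 0]],
  [[-5.4, -1.4, 0], [0, 0, -0.1]],
  [[-5.4, -1.4, 0], [0, 0, -0.1]],
  [[-5.4, -1.4, 0], [0, 0, -0.1]],
  [[-5.4, -1.4, 0], [0, 0, -0.1]],
  [[-5.4, -1.4, 0], [0, 0, -0.1]],
  [[-5.4, -1.4, 0], [0, 0, -0.1]],
  [[0, 0, 0], [0, 0, 0]],
])

```text
time: 9.38
tool_pos: [0.5769, 0.0996, 0.0273]
orientation: [-3.141, -0.0, 0.307]
contact_force: [0.8, -0.8, 0.5]
finger_gap: 0.007
grip_force: 0.0
```

```bash
cat >> h.py <<'E'
def arc(h=(-.0345,.0395)):
    s=arm.read_state();p=np.array(s['tool_pos'])-O;q=np.array([p@X,p@Y])-h
    R=Rn.from_euler('xyz',s['orientation']).as_matrix();tx=R[:,0];ty=R[:,1]
    v=q[0]*X+q[1]*Y;print('behind',round(1000*v@tx,1),'radial',round(-1000*v@ty,1),'theta',round(1.5212-s['orientation'][2],3))
E
python3 - <<'E'
from h import *
st();arc()
E
```

```text
9.38 rail [-89.8  37.1  27.3] rpy [-3.141 -0.     0.307] F [np.float64(0.8), np.float64(0.9), np.float64(0.5)] gap 0.006717936534614873 q [-0.43  1.07  0.44  1.62 -0.7   0.61 -0.88]
behind 17.1 radial 52.6 theta 1.214
```

Emit:
servo_tool([
  [[-5.4, -1.4, 0], [0, 0, -0.1]],
  [[-5.4, -1.4, 0], [0, 0, -0.1]],
  [[-5.4, -1.4, 0], [0, 0, -0.1]],
  [[-5.4, -1.4, 0], [0, 0, -0.1]],
  [[-5.4, -1.4, 0], [0, 0, -0.1]],
  [[-5.4, -1.4, 0], [0, 0, -0.1]],
  [[-5.4, -1.4, 0], [0, 0, -0.1]],
  [[-5.4, -1.4, 0], [0, 0, -0.1]],
  [[-5.4, -1.4, 0], [0, 0, -0.1]],
  [[0, 0, 0], [0, 0, 0]],
])

```text
time: 10.62
tool_pos: [0.5335, 0.0778, 0.027]
orientation: [3.142, 0.0, 1.205]
contact_force: [0.3, -0.5, 0.1]
finger_gap: 0.002
grip_force: 0.0
```

Run:
```python
from h import *
st();arc()
```

```text
10.62 rail [-65.8  -5.2  27. ] rpy [3.142 0.    1.205] F [np.float64(0.5), np.float64(0.3), np.float64(0.1)] gap 0.0020288252484495536 q [-0.29  0.99  0.17  1.79 -0.38  0.4  -0.21]
behind 15.8 radial 52.2 theta 0.317
```

Emit:
servo_tool([
  [[-5.4, -1.4, 0], [0, 0, -0.1]],
  [[-5.4, -1.4, 0], [0, 0, -0.1]],
  [[-2.7, -0.7, 0], [0, 0, -0.05]],
  [[-1.4, -0.3, 0], [0, 0, -0.025]],
  [[-0.7, 0, 0], [0, 0, -0.012]],
  [[0, 0, 0], [0, 0, 0]],
])

```text
time: 11.38
tool_pos: [0.5258, 0.0647, 0.0268]
orientation: [-3.141, -0.0, 1.494]
contact_force: [-0.5, 5.7, 0.7]
finger_gap: 0.002
grip_force: 2.5
```

Run:
```python
from h import *
st();arc()
```

```text
11.38 rail [-52.4 -12.2  26.8] rpy [-3.141 -0.     1.494] F [np.float64(-5.7), np.float64(-0.8), np.float64(0.7)] gap 0.0015498377003539366 q [-0.24  0.97  0.1   1.82 -0.25  0.36 -0.02]
behind 16.5 radial 52.2 theta 0.027
```

Emit:
servo_tool([
  [[-0.5, 0, 0], [0, 0, -0.027]],
  [[-0.5, 0, 0], [0, 0, 0]],
  [[0, 0, 0], [0, 0, 0]],
  [[0, 0, 0], [0, 0, 0]],
])

```text
time: 11.88
tool_pos: [0.5255, 0.0645, 0.0268]
orientation: [-3.141, -0.001, 1.522]
contact_force: [-1.9, 10.3, 2.3]
finger_gap: 0.001
grip_force: 5.1
```

Run:
```python
from h import *
st();arc()
```

```text
11.88 rail [-52.2 -12.5  26.8] rpy [-3.141e+00 -1.000e-03  1.522e+00] F [np.float64(-10.2), np.float64(-2.4), np.float64(2.3)] gap 0.0013211419836301017 q [-0.23  0.97  0.1   1.82 -0.23  0.36 -0.01]
behind 17.7 radial 51.9 theta -0.001
```

The force is firm at 10 N with almost no movement, so the keeper is at its limit. I'll withdraw.

Emit:
servo_tool([
  [[5, 0, 0], [0, 0, 0]],
  [[15, 0, 0], [0, 0, 0]],
  [[10, 0, -20], [0, 0, 0]],
  [[0, 0, -35], [0, 0, 0]],
  [[0, 0, -35], [0, 0, 0]],
  [[55, 0, 0], [0, 0, 0]],
  [[55, 0, 0], [0, 0, 0]],
  [[0, 0, 0], [0, 0, 0]],
  [[0, 0, 0], [0, 0, 0]],
])

```text
time: 13.0
tool_pos: [0.5324, 0.2031, 0.1167]
orientation: [-3.141, 0.001, 1.522]
contact_force: [-0.8, -0.7, -0.6]
finger_gap: 0.002
grip_force: 0.0
```

Run:
```python
from h import *
st();c=shot('top','top2')
im=c['color'][175:285,270:430]; cv2.imwrite('pics/crop2.png',cv2.resize(im,None,fx=5,fy=5,interpolation=cv2.INTER_CUBIC))
```

```text
13.0 rail [-191.   -12.5  116.7] rpy [-3.141e+00  1.000e-03  1.522e+00] F [np.float64(0.7), np.float64(-0.8), np.float64(-0.6)] gap 0.0017315926394607 q [-0.53  0.87  0.21  1.64 -0.26  0.67 -0.23]
```

View pics/crop2.png

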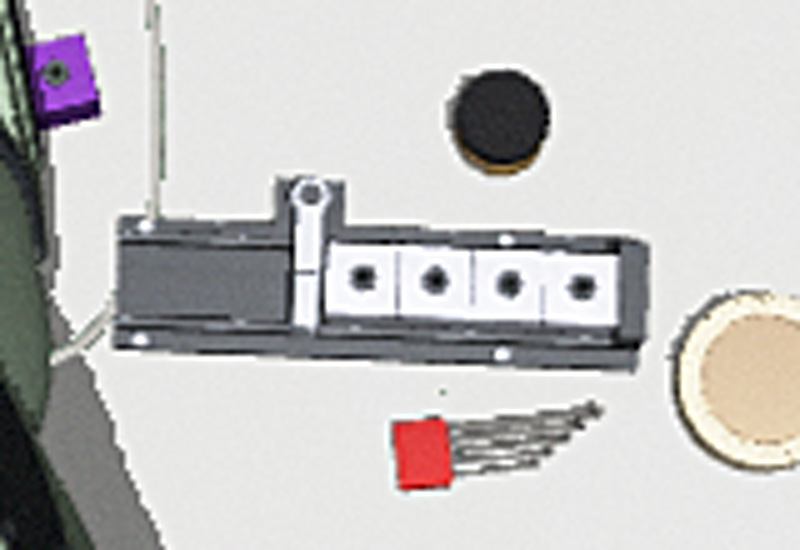

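The keeper lies square across the lane at x≈308, the row is tight at 325–617, and the neighbouring things have not moved.

```bash
python3 -c "
from station import arm
print(arm.close_job())"
```

```text
the job is handed in; nothing more can be done
None
```

I pushed the four blocks home against the end stop, swung the keeper fully shut, took the hand away and handed the job in after about 13 s of the 48 s allowed; the result was not shown.

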